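# Set up the swing-out tasting tray

### The job

Set up the tasting spot on the shop counter: swing the brass tray on its hinged arm round until it hangs centred over the round cork mat, and have the smallest of the three look-alike amber bottles standing upright in the middle of the tray. Set the bottle down gently, do not drop it, and leave the other bottles, the dish, the cup and the jar standing where they are.

Things in the scene. Friction and masses are not known exactly. Their poses are not given: they have to be found in the camera images.
- stand_hinge (a point): Point on the vertical hinge axis of the tray stand, at the height of the arm's underside (89 mm over the counter). The stand is fixed: dark steel foot 100 mm across, 14 mm high, and a post 28 mm thick, its brass pin ending 133 mm over the counter.
- tray (a joint): Angle of the tray's hinged arm about the vertical hinge axis, rad. At 0 the arm points roughly towards the robot (-x, plus the small yaw of the stand); it grows as the tray swings to the robot's left (+y). Range -1.2 to 1.2. A stiff hinge: it stays where it is left and needs about 1 N at the knob.
- tray_center (a point): Centre of the tray's inner floor, 190 mm from the hinge axis, 94 mm over the counter; its x axis points along the arm towards the hinge, z up. Round brass tray, 150 mm outside and 142 mm inside diameter, underside 89 mm over the counter, rim 8 mm above the inner floor. It swings level.
- tray_knob (a point): Centre of the top of the upright wooden knob on the tray's outer edge, 280 mm from the hinge axis on the line through the tray's centre: a cylinder 20 mm in diameter, 47 mm tall, its top 144 mm over the counter. Its foot stands on a brass tab 8 mm thick.
- mat_center (a point): Centre of the top of the round cork mat, 150 mm in diameter, 3 mm thick, fixed on the counter, 190 mm from the hinge axis, so that the tray can hang exactly over it.
- small_bottle: The smallest of three amber glass bottles of one shape with white caps and paper labels. Origin: centre of its underside, z up. 46 mm in diameter, 95 mm tall overall; straight sides up to 59 mm, then the shoulder to a neck 21 mm thick; cap 27 mm across, 18 mm tall. About 120 g.
- middle_bottle: Look-alike bottle, to be left alone: 54 mm in diameter, 118 mm tall. Origin: centre of its underside.
- large_bottle: Look-alike bottle, to be left alone: 62 mm in diameter, 142 mm tall. Origin: centre of its underside.
- board: Fixed light wooden serving board on which the three bottles start: 260 x 270 mm, 12 mm thick. Origin: centre of its underside.
- dish: Loose white ceramic dish, 72 mm in diameter, 22 mm high, standing on the counter under the tray's path. Origin: centre of its underside.
- cup: Loose small tasting glass, 44 mm in diameter, 45 mm high, on the counter near the tray's path. Origin: centre of its underside.
- jar: Loose jar, 72 mm in diameter, 80 mm tall, at the robot's left. Origin: centre of its underside.
Not all that is in view belongs to the job. What is shaped like the small_bottle but black or green is not meant.

How it is judged:
At the end, for the whole second after the job is handed in: Tray at rest, its centre within 30 mm of the mat's centre seen from above; smallest bottle at rest on the tray's floor, upright within 0.1 rad, its middle within 35 mm of the tray's centre; other bottles, dish, cup and jar within 30 mm of where they started (horizontal distance between tray_center and mat_center below 0.03 m and horizontal distance between small_bottle and tray_center below 0.035 m and z of small_bottle in the frame of tray_center between -0.004 and 0.006 m and angle between small_bottle's own z axis and vertical below 0.1 rad and linear speed of small_bottle below 0.03 m/s and velocity of joint tray between -0.05 and 0.05 rad/s and distance of each of middle_bottle, large_bottle, dish, cup, jar from where it was at the start of the episode below 0.03 m); the robot touches nothing.
It fails at once if the smallest bottle is dropped (falls free of the fingers faster than 0.7 m/s, about 25 mm of fall) (linear speed of small_bottle above 0.7 m/s and contact force between the fingers and small_bottle below 0.1 N).
It fails at once if the middle or large bottle is knocked over or moved by 30 mm or more (distance of any of middle_bottle, large_bottle from where it was at the start of the episode above 0.03 m or angle between any of middle_bottle, large_bottle's own z axis and vertical above 0.4 rad).
It fails at once if the dish or cup is knocked over or moved by 30 mm or more (distance of any of dish, cup from where it was at the start of the episode above 0.03 m or angle between any of dish, cup's own z axis and vertical above 0.4 rad).
It fails at once if the jar is knocked over or moved by 30 mm or more (distance of jar from where it was at the start of the episode above 0.03 m or angle between jar's own z axis and vertical above 0.4 rad).
It also fails if it takes over 64 s, if anything falls off the work surface, if the arm or the gripper's body presses on something with over 40 N, if the wrist force passes 120 N, or if a joint passes its speed limit or range.

### The arm

A 7-joint arm with a two-finger parallel gripper is mounted at the origin on the work surface. World frame = base frame: x ahead of the robot, y to its left, z up, the work surface at z = 0. Lengths are in m, angles in rad, forces in N, time in s.
With the tool pointing down it reaches from about 0.425 to 0.875 m from the base axis. Payload 8.4 kg.
Tool frame: the origin (TCP) lies on the mounting face of the last link; the fingertips stand 173 mm ahead of it and the grasp point (between the pads) lies 155 mm ahead of it (ctrl.tip_extent is the distance from the TCP to the fingertips, in m); z points along the fingers, y is the line along which they close (so a half turn about z gives the same grasp; the last joint's range is limited). The gripper opens to 85 mm and grips with 20 to 120 N. Pads are 22 mm wide; open, the fingers measure 114 mm over their backs; the gripper's body (76 mm by 85 mm) begins 54 mm behind the grasp point. The pads swing forward as they close: fully open they stand 13 mm farther back than shut.
Start: joints at [-1.293, 0.333, 0.04, 1.465, -0.013, 1.343, -0.059], TCP at [0.239, 0.604, 0.405] pointing down, gripper open.
Joint ranges: [-2.58, 2.58], [-0.38, 2.09], [-1.3, 1.39], [0.25, 2.4], [-1.5, 4.64], [0.08, 2.09], [-2.65, 2.65]. Speed limits (rad/s): [2.22, 2.22, 2.79, 2.79, 3.14, 3.14, 3.14].

### API

Orientations are given as a unit quaternion [x, y, z, w].
In Python, from plant import ctrl, kinematics, optics gives the robot as it stands. Calls block until the motion is done:
- ctrl.move_to(position, orientation): joint-space move of the TCP to a pose.
- ctrl.move_l(position, max_speed=0.15, rotation=None, guard=None): straight line of the TCP; rotation=None keeps the orientation; max_speed is the mean speed in m/s. With guard (N) it stops when the force on the tool has changed by that much, and returns True; else False.
- ctrl.move_j(angles): joint-space move.
- ctrl.move_gripper(opening, grip_force=None): finger opening in m; grip_force is the grip in N (None keeps the last); returns when the fingers have stopped.
- ctrl.pause(seconds).
- kinematics.inverse_kinematics(position, orientation): joint angles nearest the present ones, or None.
- ctrl.state(): the state.
- optics.camera(name): name is "side" or "top"; returns (picture, depth): 384x512x3 uint8, red, green, blue; 384x512 float32, m along the optical axis (not along the pixel's ray), 0 where there is no reading.
- optics.camera_info(name): a dict with "fx", "fy", "cx", "cy" (pixels), "k1" (the pictures are not rectified: a ray, as slopes to the right and down, at radius r is drawn at 1 + k1 r^2 times it, then the intrinsics apply), "rvec" (rotation vector, rad) and "tvec" (3), from world to camera coordinates, as OpenCV has them. Camera axes: x right, y down, z forward; pixel columns grow to the right and rows downward; lengths in m; the calibration is good to about 2 mm. A picture is of the moment at which its call begins. camera_info takes no time and is no camera call.
A pose or a line that the arm cannot do raises ctrl.PlanningError and nothing moves.
- ctrl.sign_off(): hands the job in; it is judged then, once.
The state is a dict: "t": time; "qpos": joint angles; "joint_velocities": joint speeds; "tau": joint torques, N m; "tcp_pos": TCP position; "eef_rot": TCP orientation; "ft_force": force on the tool from outside, world axes, zero at the start; "ft_torque": the same for the moment, N m; "grip_width": finger opening in m; "grip_force": force on a finger pad.
Only numpy, scipy, OpenCV 4.12 (cv2) and the standard library are available. Lean on these libraries where they do the work, as an engineer would, in place of code of your own. Each camera call takes 0.05 s, during which the arm holds its last target. There are 200 camera calls.

## Working session

There is one attempt and no reset: what is moved stays moved. The work goes in short steps, each a Python script; the robot and the scene stay as the last script left them, time stands still between calls to the robot, and variables do not carry over. Pictures are saved under pics/ and viewed, at most 10 in all, crops included, and the job is handed in when it is done.

```bash
ls; mkdir -p pics
cat > h.py <<'E'
import numpy as np, cv2
from plant import ctrl, kinematics, optics
def shot(n):
    im,d=optics.camera(n); return im,d,optics.camera_info(n)
def slopes(uv,c):
    uv=np.atleast_2d(uv).astype(float)
    K=np.array([[c['fx'],0,c['cx']],[0,c['fy'],c['cy']],[0,0,1]])
    return cv2.undistortPoints(uv[:,None],K,np.array([c['k1'],0,0,0,0.]))[:,0]
def cam(c):
    R=cv2.Rodrigues(np.array(c['rvec'],float))[0]; return R,-R.T@np.array(c['tvec'],float).ravel()
def onplane(uv,z,c):
    s=slopes(uv,c); R,o=cam(c); r=np.c_[s,np.ones(len(s))]@R
    return o+r*((z-o[2])/r[:,2])[:,None]
def cloud(d,c):
    h,w=d.shape; u,v=np.meshgrid(np.arange(w),np.arange(h))
    s=slopes(np.c_[u.ravel(),v.ravel()],c); R,o=cam(c)
    return (o+(np.c_[s,np.ones(len(s))]*d.reshape(-1,1))@R).reshape(h,w,3)
E
python3 - <<'E'
from h import *
for n in ('top','side'):
    im,d,c=shot(n); np.savez(f'{n}0.npz',im=im,d=d); cv2.imwrite(f'pics/{n}0.png',im[:,:,::-1]); R,o=cam(c); print(n,o.round(3),c['fx'],R[2].round(3),(d>0).mean())
print(ctrl.state()['tcp_pos'],ctrl.state()['eef_rot'])
E
```

```text
pics
top [ 0.481 -0.026  1.386] 478.4819232801611 [ 0.062 -0.001 -0.998] 0.9962107340494791
side [ 0.228 -0.875  0.626] 414.87467950588626 [ 0.325  0.805 -0.496] 0.9960123697916666
[0.23911676 0.60425809 0.40392678] [ 1.87292356e-01  9.82303956e-01 -7.08953125e-04 -9.10335047e-05]
```

View pics/top0.png

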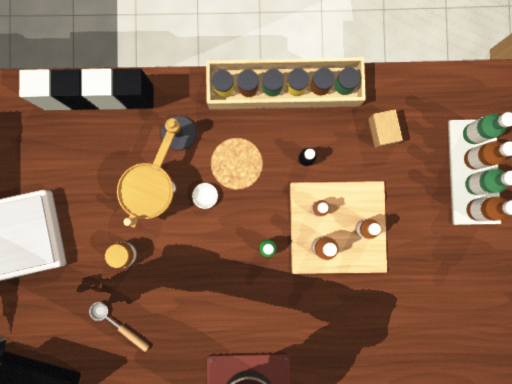

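View pics/side0.png

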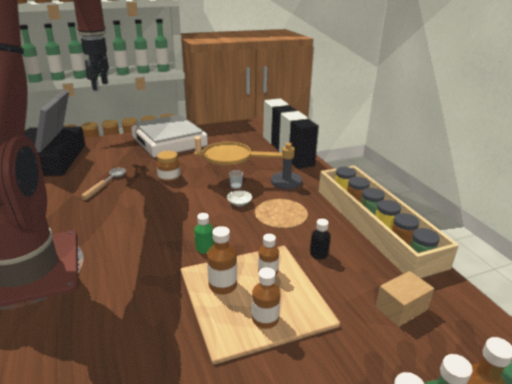

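The top view shows the tray at (145,190), the knob at about (128,222), the pin at about (173,124), the mat at (237,163), the dish at (205,195), the jar at (118,256), and the cup peeping out at (174,187) beside the tray. There are three amber bottles on the board, with caps at (321,208), (370,229) and (326,248). The green one at (268,249) and the black one at (308,156) are decoys.

Candidates: (321,208), (370,229) and (326,248). I expect (321,208) to be the smallest, and the cap heights from depth will show it.

```bash
cat > meas.py <<'E'
from h import *
def circ(P):
    A=np.c_[2*P[:,:2],np.ones(len(P))]; s=np.linalg.lstsq(A,(P[:,:2]**2).sum(1),rcond=None)[0]; return s[:2],np.sqrt(s[2]+s[:2]@s[:2])
def comp(mask,minarea=8):
    n,l,st,ce=cv2.connectedComponentsWithStats(mask.astype(np.uint8)); return [(l==i,st[i,4],ce[i]) for i in range(1,n) if st[i,4]>=minarea]
def enc(m,z,c):  # min enclosing circle of contour cast on plane z
    k=max(cv2.findContours(m.astype(np.uint8),cv2.RETR_EXTERNAL,cv2.CHAIN_APPROX_NONE)[0],key=len)[:,0]
    P=onplane(k,z,c); q,r=cv2.minEnclosingCircle(P[:,:2].astype(np.float32)); return np.array(q),r,circ(P)
def mat_mask(im):
    h=cv2.cvtColor(im,cv2.COLOR_RGB2HSV); return h
E
python3 - <<'E'
from meas import *
z=np.load('top0.npz'); im,d=z['im'],z['d']; c=optics.camera_info('top'); X=cloud(d,c); hsv=cv2.cvtColor(im,cv2.COLOR_RGB2HSV)
print('table z',np.median(X[300:340,250:350,2]))
Z=X[...,2]
for name,(u,v) in dict(small=(321,208),mid=(370,229),large=(326,248),tray=(145,190),knob=(128,222),pin=(173,124),mat=(237,163),dish=(205,195),jar=(118,256),black=(308,156),green=(268,249)).items():
    w=Z[v-14:v+15,u-14:u+15]; print(name,hsv[v,u],'z',Z[v,u].round(4),'max',w.max().round(4),X[v,u,:2].round(3))
def near(m,u,v,r):
    yy,xx=np.indices(m.shape); return m&((xx-u)**2+(yy-v)**2<r*r)
for n,(u,v) in dict(small=(321,208),mid=(370,229),large=(326,248)).items():
    w=near(Z>0,u,v,14); top=np.percentile(Z[w],98); m=w&(hsv[...,1]<70)&(hsv[...,2]>170)&(Z>top-.012)
    m=max(comp(m,3),key=lambda t:t[1]); print(n,top.round(4),m[1],m[2],onplane(m[2],top,c).round(4), enc(m[0],top,c))
m=near((hsv[...,0]<22)&(hsv[...,1]>70)&(hsv[...,2]>140)&(Z<.02),237,163,36); m=max(comp(m),key=lambda t:t[1]); print('mat',m[1],enc(m[0],.003,c))
m=near((Z>.08)&(Z<.118),145,190,36); m=max(comp(m),key=lambda t:t[1]); print('tray',m[1],enc(cv2.morphologyEx(m[0].astype(np.uint8),cv2.MORPH_OPEN,np.ones((15,15))),.102,c))
m=near(Z>.128,128,222,14); print('knob',[(a[1],a[2],onplane(a[2],.144,c)) for a in comp(m,3)])
m=near(Z>.118,173,126,14); print('pin',[(a[1],a[2],onplane(a[2],.133,c)) for a in comp(m,3)])
m=near((Z>.01)&(Z<.06),205,195,20); print('dish',[(a[1],a[2],onplane(a[2],.022,c)) for a in comp(m,10)])
m=near((Z>.06),118,256,20); print('jar',[(a[1],a[2],onplane(a[2],.08,c)) for a in comp(m,10)])
# crop of bottles
a=cv2.resize(im[170:290,280:400,::-1],None,fx=4.5,fy=4.5,interpolation=cv2.INTER_CUBIC); cv2.imwrite('pics/crop.png',a)
# foot
m=near((hsv[...,2]<70)&(Z>.006)&(Z<.03),180,135,24); print('foot',[(a[1],a[2],onplane(a[2],.014,c)) for a in comp(m,10)])
E
```

```text
table z 0.0008810013373949932
small [ 30   1 254] z 0.1078 max 1.3862 [ 0.522 -0.203]
mid [ 30   2 254] z 0.132 max 1.3862 [ 0.464 -0.325]
large [ 30   1 254] z 0.155 max 1.3862 [ 0.418 -0.206]
tray [ 20 143 244] z 0.1001 max 1.3862 [0.581 0.268]
knob [ 26  58 254] z 0.1468 max 1.3862 [0.495 0.302]
pin [ 20 147 239] z 0.1345 max 1.3862 [0.751 0.186]
mat [ 19 115 244] z 0.006 max 1.3862 [0.661 0.023]
dish [ 60   1 255] z 0.0027 max 1.3862 [0.57  0.118]
jar [ 21 140 247] z 0.0832 max 1.3862 [0.405 0.346]
black [ 30   1 254] z 0.0988 max 1.3862 [ 0.664 -0.173]
green [ 30   1 254] z 0.0968 max 1.3862 [ 0.416 -0.059]
small 0.1116 78 [322.78205128 207.53846154] [[ 0.5233 -0.2069  0.1116]] (array([ 0.52348405, -0.20682904]), 0.013246387243270874, (array([ 0.52329092, -0.20684988]), np.float64(0.01210058937826644)))
mid 0.1348 108 [374.33333333 229.03703704] [[ 0.4639 -0.3359  0.1348]] (array([ 0.4633567, -0.3356781]), 0.015586703084409237, (array([ 0.46389993, -0.33590932]), np.float64(0.014082772209461594)))
large 0.1586 138 [329.89130435 249.26086957] [[ 0.415  -0.2152  0.1586]] (array([ 
[... 213 characters left out ...]
, np.float64(0.08320606953438349)))
tray 2571 (array([0.58124447, 0.26840496]), 0.07778038829565048, (array([0.57983803, 0.2676248 ]), np.float64(0.07159066524178476)))
knob [(np.int32(56), array([127.42857143, 221.73214286]), array([[0.49572301, 0.30411565, 0.144     ]]))]
pin [(np.int32(144), array([171.57638889, 124.53472222]), array([[0.75011279, 0.18962274, 0.133     ]]))]
dish [(np.int32(331), array([203.75830816, 195.82175227]), array([[0.56653872, 0.11910926, 0.022     ]]))]
jar [(np.int32(460), array([116.92608696, 255.5826087 ]), array([[0.40565692, 0.34960607, 0.08      ]]))]
foot [(np.int32(227), array([188.52422907, 134.14537445]), array([[0.74668668, 0.16150224, 0.014     ]]))]
```

View pics/crop.png

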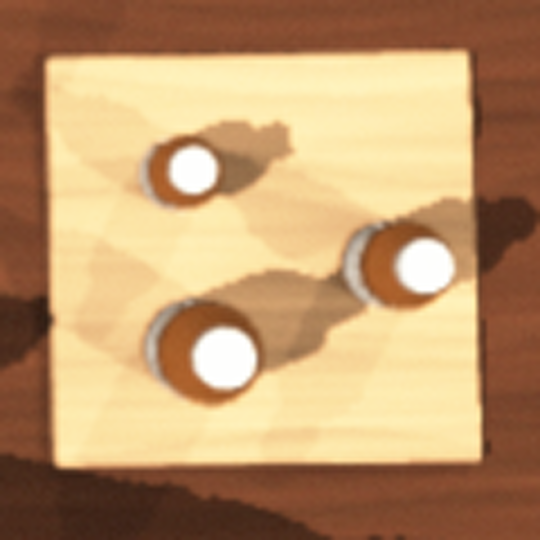

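The crop confirms it. (322.8,207.5) has the smallest body and cap of the three amber bottles and the lowest top, at about 0.107 m against 0.130 m and 0.154 m. Next I refine the mat and hinge, then check the swing by inverse kinematics.

```bash
cat >> meas.py <<'E'
from scipy.spatial.transform import Rotation as Ro
def down(yv):  # tool pointing down, y axis along horizontal vector yv
    y=np.array([yv[0],yv[1],0.]); y/=np.linalg.norm(y); zz=np.array([0,0,-1.]); return Ro.from_matrix(np.c_[np.cross(y,zz),y,zz]).as_quat()
E
python3 - <<'E'
from meas import *
z=np.load('top0.npz'); im,d=z['im'],z['d']; c=optics.camera_info('top'); X=cloud(d,c); hsv=cv2.cvtColor(im,cv2.COLOR_RGB2HSV);Z=X[...,2]
yy,xx=np.indices(Z.shape); near=lambda m,u,v,r: m&((xx-u)**2+(yy-v)**2<r*r)
m=near((hsv[...,2]>150)&(hsv[...,1]>60)&(hsv[...,0]>8),237,163,33).astype(np.uint8); m=cv2.morphologyEx(m,cv2.MORPH_OPEN,np.ones((5,5)))
m=max(comp(m),key=lambda t:t[1]); M=enc(m[0],.003,c); print('mat',m[1],m[2],onplane(m[2],.003,c),M)
for t in (.120,.126,.13):
    k=near(Z>t,173,126,14); print('pin',t,[(a[1],a[2],onplane(a[2],.133,c)[0,:2].round(4)) for a in comp(k,3)])
K=np.array([.4957,.3041]);T=np.array([.5805,.268])
H=np.array([.7513,.1905])
print(np.linalg.norm(K-H),np.linalg.norm(T-H),np.linalg.norm(M[2][0]-H))
ang=lambda P:np.arctan2(P[1]-H[1],-(P[0]-H[0]))
print(ang(K),ang(T),ang(M[2][0]))
for s in (1,-1):
    for f in np.linspace(ang(K),ang(M[2][0]),5):
        P=H+.28*np.array([-np.cos(f),np.sin(f)]); q=kinematics.inverse_kinematics([*P,.277],down(s*np.array([np.sin(f),np.cos(f)])))
        print(s,f.round(3),P.round(3),None if q is None else np.round(q,2))
E
```

```text
mat 2183 [236.15300046 163.22125515] [[0.66080213 0.02569043 0.003     ]] (array([0.66052461, 0.02571373]), 0.07776137441396713, (array([0.66100174, 0.02565986]), np.float64(0.07554555286076907)))
pin 0.12 [(np.int32(116), array([171.36206897, 124.30172414]), array([0.7507, 0.1902]))]
pin 0.126 [(np.int32(44), array([170.72727273, 123.29545455]), array([0.7535, 0.1918]))]
pin 0.13 [(np.int32(40), array([170.55, 123.1 ]), array([0.754 , 0.1923]))]
0.27970756157100934 0.1875603636166234 0.18795224921755685
0.41822432957922906 0.42596562145015077 -1.0696491801732821
1 0.418 [0.495 0.304] [-0.84  0.3   0.25  1.8  -0.08  1.06  0.59]
1 0.046 [0.472 0.203] [-0.78  0.17  0.32  1.96 -0.06  1.02  1.09]
1 -0.326 [0.486 0.101] [-0.71  0.13  0.45  2.   -0.07  1.02  1.67]
1 -0.698 [0.537 0.011] [-0.61  0.23  0.58  1.92 -0.15  1.03  2.3 ]
1 -1.07 [ 0.617 -0.055] [ 0.82  0.62 -1.1   1.65  0.58  1.23  2.24]
-1 0.418 [0.495 0.304] [-1.54  0.58  1.22  1.83 -0.6   1.16 -2.11]
-1 0.046 [0.472 0.203] [-1.01  0.18  0.57  1.97 -0.11  1.02 -2.01]
-1 -0.326 [0.486 0.101] [-0.89  0.14  0.65  2.01 -0.1   1.02 -1.44]
-1 -0.698 [0.537 0.011] [-0.75  0.26  0.74  1.92 -0.2   1.04 -0.79]
-1 -1.07 [ 0.617 -0.055] [-0.61  0.47  0.81  1.72 -0.37  1.11 -0.19]
```

```bash
cat > swing.py <<'E'
from meas import *
H=np.array([.753,.1915]); M=np.array([.661,.0257]); K=np.array([.4957,.3041])
ang=lambda P:np.arctan2(P[1]-H[1],-(P[0]-H[0]))
def knob(f): return H+.28*np.array([-np.cos(f),np.sin(f)])
def rot(g): return down([np.sin(g),np.cos(g)])
E
python3 - <<'E'
from swing import *
f0,f1=ang(K),ang(M)
ctrl.move_gripper(.06)
ctrl.move_to([*K,.35],rot(.3)); ctrl.move_l([*K,.279],.1,guard=15)
ctrl.move_gripper(.0,25)
s=ctrl.state(); print(s['t'],s['grip_width'],s['tcp_pos'],s['ft_force'])
if .015<s['grip_width']<.025:
    for a in np.linspace(0,1,13)[1:]:
        ctrl.move_l([*knob(f0+a*(f1-f0)),.279],.15,rotation=rot(.3-.9*a))
        s=ctrl.state(); print(round(s['t'],2),np.round(s['qpos'],2)[[0,2,6]],s['grip_width'].__round__(4),np.round(s['ft_force'],1))
E
```

```text
3.25 0.019662682968486563 [0.49583185 0.30418564 0.27954396] [-0.7345932  -0.20937373  4.44346883]
3.63 [-0.79  0.23  0.81] 0.0193 [-4.5  1.3  5.9]
4.02 [-0.76  0.24  0.92] 0.0191 [-4.6  0.7  6.6]
4.4 [-0.72  0.25  1.05] 0.019 [-4.8 -0.2  6. ]
4.78 [-0.67  0.27  1.18] 0.0193 [-4.3  0.4  6.8]
5.17 [-0.63  0.29  1.32] 0.0194 [-2.6 -0.1  6.8]
5.55 [-0.58  0.31  1.47] 0.0195 [-2.9 -2.2  8.5]
5.93 [-0.53  0.33  1.62] 0.0196 [-4.9 -3.1  9.6]
6.32 [-0.48  0.35  1.77] 0.0193 [-5.9 -3.7 11.5]
6.7 [-0.43  0.36  1.91] 0.0194 [-4.  -4.8 11.3]
7.08 [-0.37  0.37  2.05] 0.0192 [-2.9 -4.6  9.6]
7.47 [-0.32  0.37  2.18] 0.0194 [-3.3 -4.5  9.6]
7.85 [-0.28  0.36  2.29] 0.0193 [-1.9 -4.2  8.9]
```

```bash
cat >> swing.py <<'E'
def look(n):
    im,d,c=shot('top'); cv2.imwrite(f'pics/{n}.png',im[:,:,::-1]); np.savez(n+'.npz',im=im,d=d); X=cloud(d,c); Z=X[...,2]; hsv=cv2.cvtColor(im,cv2.COLOR_RGB2HSV)
    yy,xx=np.indices(Z.shape); m=((Z>.085)&(Z<.116)&((xx-237)**2+(yy-155)**2<50**2)).astype(np.uint8)
    m=max(comp(cv2.morphologyEx(m,cv2.MORPH_OPEN,np.ones((15,15)))),key=lambda t:t[1]); return enc(m[0],.102,c)
E
python3 - <<'E'
from swing import *
ctrl.move_gripper(.05); p=ctrl.state()['tcp_pos']
ctrl.move_l([p[0],p[1],.40],.2)
B=[.523,-.2076]
for s in (1,-1):
    q=kinematics.inverse_kinematics([*B,.217],down([0,s])); print(s,np.round(q,2) if q is not None else None)
    for v in ([0,1],[.88,-.48],[1,0]):
        q=kinematics.inverse_kinematics([*M,.30],down(s*np.array(v))); print(s,v,np.round(q,2) if q is not None else None)
ctrl.move_to([*B,.34],down([0,-1] if kinematics.inverse_kinematics([*B,.217],down([0,1])) is None else [0,1]))
print(look('t1')); s=ctrl.state(); print(s['t'],np.round(s['qpos'],2))
E
```

```text
1 [-0.13  0.36  0.51  1.9  -0.22  0.93  2.05]
1 [0, 1] [-0.41  0.44  0.41  1.58 -0.19  1.16  1.6 ]
1 [0.88, -0.48] [-0.65  0.52  0.75  1.59 -0.37  1.19 -0.33]
1 [1, 0] [-0.59  0.49  0.66  1.59 -0.32  1.18  0.13]
-1 [-0.62  0.67  1.22  1.92 -0.72  1.08 -0.67]
-1 [0, 1] [-0.9   0.75  1.21  1.6  -0.72  1.31 -1.15]
-1 [0.88, -0.48] [-0.31  0.43  0.26  1.57 -0.12  1.16  2.62]
-1 [1, 0] [ 0.64  0.68 -1.1   1.52  0.62  1.32  2.62]
(array([0.65959013, 0.02902695]), 0.08021259307861328, (array([0.6640287 , 0.03260889]), np.float64(0.06536746071906045)))
9.8417 [-0.18  0.22  0.54  1.79 -0.12  1.17  1.98]
```

View pics/t1.png

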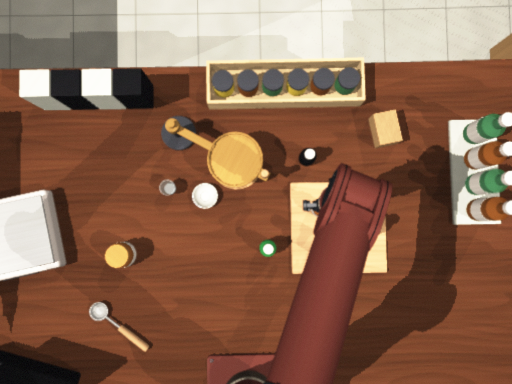

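The tray now hangs over the mat at about (235,160), with the knob at (264,174). The dish (205,195), jar (118,256) and cup (168,187) are undisturbed. Next I measure the tray by colour and grasp the small bottle.

Run:
```python
from swing import *
im=np.load('t1.npz')['im']; c=optics.camera_info('top'); hsv=cv2.cvtColor(im,cv2.COLOR_RGB2HSV)
yy,xx=np.indices(hsv.shape[:2]); m=((hsv[...,0]>10)&(hsv[...,0]<30)&(hsv[...,1]>80)&(hsv[...,2]>130)&((xx-236)**2+(yy-160)**2<40**2)).astype(np.uint8)
m=max(comp(cv2.morphologyEx(m,cv2.MORPH_OPEN,cv2.getStructuringElement(2,(25,25)))),key=lambda t:t[1]); print('tray',m[1],m[2],enc(m[0],.102,c))
B=[.523,-.2076]
ctrl.move_gripper(.078)
g=ctrl.move_l([*B,.214],.1,guard=10); s=ctrl.state(); print(g,s['tcp_pos'])
if not g:
    ctrl.move_gripper(0,35); s=ctrl.state(); print(s['t'],s['grip_width'],s['grip_force'],s['ft_force'])
    if .04<s['grip_width']<.052:
        ctrl.move_l([*B,.234],.05); ctrl.pause(.2); s=ctrl.state(); print(s['grip_width'],s['ft_force'],s['t'])
        im=optics.camera('side')[0]; cv2.imwrite('pics/s2.png',im[:,:,::-1])
```

```text
tray 2559 [235.01953888 160.05900742] (array([0.65664637, 0.02172644]), 0.0804470032453537, (array([0.65674852, 0.02486947]), np.float64(0.0761708959834761)))
False [ 0.52326321 -0.20779044  0.21463596]
12.0417 0.044559122854975215 35.676999752176926 [-1.99682748  0.56500178  5.46624559]
0.044521005326071304 [-0.28247908 -0.51119039 -1.79576062] 12.7917
```

View pics/s2.png

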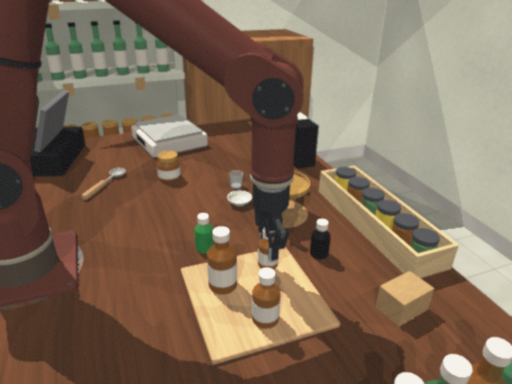

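The side view shows the amber small bottle in the fingers at about (268,250), with the larger two standing by. I carry it above knob height and lower it with a force guard.

Run:
```python
from swing import *
B=[.523,-.2076]; T=[.657,.025]
ctrl.move_l([*B,.40],.12); ctrl.move_l([*T,.40],.12); ctrl.move_l([*T,.306],.08); ctrl.pause(.3)
g=ctrl.move_l([*T,.288],.015,guard=4); s=ctrl.state(); print(g,s['t'],s['tcp_pos'],s['ft_force'],s['grip_width'])
im=optics.camera('side')[0]; cv2.imwrite('pics/s3.png',cv2.resize(im[120:280,180:380,::-1],None,fx=3,fy=3))
```

```text
True 19.0917 [0.65709687 0.02489014 0.29668673] [ 0.36244088 -1.14077122  3.78571107] 0.04503103973885624
```

View pics/s3.png

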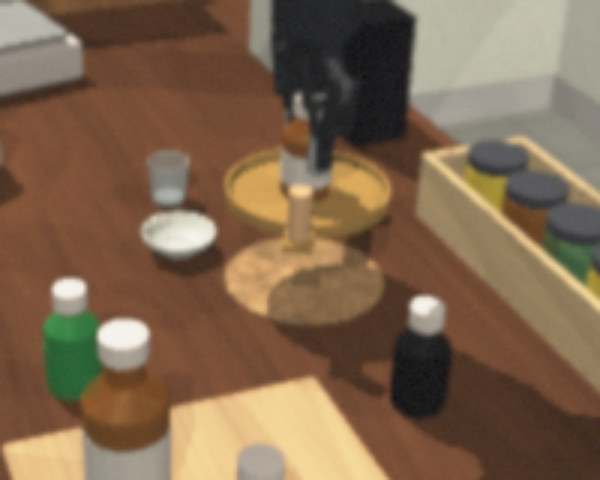

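The bottle is upright on the tray floor, at about (305,185) in the crop, and contact came at the expected height. I release it, rise, back off and check.

Run:
```python
from swing import *
ctrl.move_gripper(.075); p=ctrl.state()['tcp_pos']; ctrl.move_l([p[0],p[1],.42],.12)
ctrl.move_to([.45,.32,.42],rot(0)); ctrl.pause(.5)
im,d,c=shot('top'); im2=optics.camera('side')[0]
hsv=cv2.cvtColor(im,cv2.COLOR_RGB2HSV); yy,xx=np.indices(hsv.shape[:2])
n=((xx-236)**2+(yy-160)**2<40**2)
m=(n&(hsv[...,0]>4)&(hsv[...,0]<30)&(hsv[...,1]>80)&(hsv[...,2]>110)).astype(np.uint8); m=cv2.morphologyEx(m,cv2.MORPH_CLOSE,np.ones((15,15)))
m=max(comp(cv2.morphologyEx(m,cv2.MORPH_OPEN,cv2.getStructuringElement(2,(25,25)))),key=lambda t:t[1]); print('tray',m[1],enc(m[0],.102,c))
w=(n&(hsv[...,1]<40)&(hsv[...,2]>180)); print([(a[1],a[2],onplane(a[2],.189,c).round(4)) for a in comp(w,10)]); print(ctrl.state()['t'])
a=cv2.resize(im[90:290,90:410],(640,400)); b=cv2.resize(im2[130:280,150:390],(320,200)); b2=np.zeros((200,640,3),np.uint8); b2[:,:320]=b
cv2.imwrite('pics/f.png',np.vstack([a,b2])[:,:,::-1])
```

```text
tray 3651 (array([0.67349458, 0.03658646]), 0.10182065516710281, (array([0.66812962, 0.03406528]), np.float64(0.09118452359555526)))
[(np.int32(89), array([232.65168539, 155.07865169]), array([[0.6574, 0.0271, 0.189 ]])), (np.int32(73), array([211.10958904, 188.04109589]), array([[0.5752, 0.0826, 0.189 ]]))]
22.675
```

View pics/f.png

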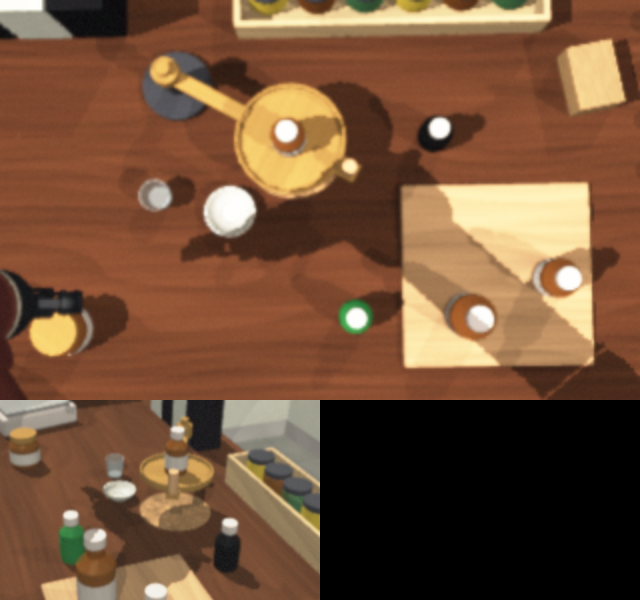

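The tray is unmoved at about (235,159) px over the mat. The bottle stands upright in its middle, with its cap at (0.657, 0.027) m, and everything else is where it was. The larger circle fit this time comes from the mask merging with neighbouring colours.

```bash
python3 -c "
from plant import ctrl
print(ctrl.sign_off())"
```

```text
the job is handed in; nothing more can be done
None
```

I handed the job in at about 23 s on the robot's clock, with no verdict returned: the tray hangs about 4 mm off the mat's centre, the smallest amber bottle stands upright about 2 mm from the tray's centre, and the other bottles, dish, cup and jar look unmoved.

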